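Call up the yellow bottle at a touch-free sampling station

TASK

Switch on the bioreactor's sampling station by pushing the orange lever on the grey switch box all the way over, away from the robot. Then select the bottle with the yellow cap: point straight down, fingertips just above the touch-free sensor that belongs to it, and stay there for at least two seconds. Do not touch the station, the bottles or the beaker, lift nothing, and do not dip down over the other bottles' sensors.

Things in the scene. Friction and masses are not known exactly. Their poses are not given: they have to be found in the camera images.
- panel: grey switch box fixed to the table, 130 x 90 x 30 mm (x, y, z), with the lever on its middle; origin at the centre of its underside. Its x axis is the way the lever is pushed and points away from the robot (turned up to 0.3 rad). A loose beaker stands about 160 mm from the origin on its +x side.
- switch (a joint): angle of the orange lever: a 60 mm arm, hinged 52 mm above the table over the middle of the box, hinge line along the box's y. 0 = leaning 0.5 rad towards the robot (off), 0.5 = upright, 1.0 = leaning 0.5 rad away (fully on, stop). Starts between 0 and 0.2; light to push, stays where it is left.
- switch_tip (a point): centre of the orange ball (26 mm across) at the free end of the lever, 60 mm from the hinge, 105 mm above the table at either end of its travel and 112 mm when upright; it moves with the lever.
- station: white sampling station fixed to the table, 160 x 300 x 50 mm (x, y, z), origin at the centre of its underside; x points away from the robot (turned up to 0.3 rad). Three bottle wells in a row along y at x = -45 mm, y = -90, 0, +90 mm; a touch-free sensor beyond each at x = +35 mm, joined to its well by a grey line.
- sensor0 (a point): top centre of the touch-free sensor at the station's -y end: black disc 28 mm across in a green ring 38 mm across, 52 mm above the table. It belongs to the bottle 80 mm from it on the robot's side. It sees a tool pointing straight down, tool point within 18 mm sideways and 22 to 55 mm above it (fingertips some 5 to 35 mm above).
- sensor1 (a point): top centre of the touch-free sensor in the middle: black disc 28 mm across in a green ring 38 mm across, 52 mm above the table. It belongs to the bottle 80 mm from it on the robot's side. It sees a tool pointing straight down, tool point within 18 mm sideways and 22 to 55 mm above it (fingertips some 5 to 35 mm above).
- sensor2 (a point): top centre of the touch-free sensor at the station's +y end: black disc 28 mm across in a green ring 38 mm across, 52 mm above the table. It belongs to the bottle 80 mm from it on the robot's side. It sees a tool pointing straight down, tool point within 18 mm sideways and 22 to 55 mm above it (fingertips some 5 to 35 mm above).
- bottle_yellow: sample bottle with a yellow screw cap, amber glass, loose, 29 mm across and 75 mm tall (cap 26 mm across, top 15 mm), standing 35 mm deep in one of the station's three wells so that its cap top is 40 mm above the station's top; origin at the centre of its underside, z up. Which bottle stands in which well varies.
- bottle_blue: sample bottle with a blue screw cap, amber glass, loose, 29 mm across and 75 mm tall (cap 26 mm across, top 15 mm), standing 35 mm deep in one of the station's three wells so that its cap top is 40 mm above the station's top; origin at the centre of its underside, z up. Which bottle stands in which well varies.
- bottle_red: sample bottle with a red screw cap, amber glass, loose, 29 mm across and 75 mm tall (cap 26 mm across, top 15 mm), standing 35 mm deep in one of the station's three wells so that its cap top is 40 mm above the station's top; origin at the centre of its underside, z up. Which bottle stands in which well varies.
- beaker: loose empty clear beaker, 68 mm across at the rim, 85 mm tall, 3 mm wall; origin at the centre of its underside. Leave it alone.
Not all that is in view belongs to the job. What is shaped like the bottle_yellow but purple is not meant.

How it is judged:
By the outcome, as a careful person would: the job done as asked, in the order asked, and still so for the second after the job is handed in, with the robot touching nothing.
It also fails if it takes over 48 s, if anything falls off the work surface, if the arm or the gripper's body presses on something with over 40 N, if the wrist force passes 120 N, or if a joint passes its speed limit or range.

ROBOT

A 6-joint arm with a two-finger parallel gripper is mounted at the origin on the work surface. World frame = base frame: x ahead of the robot, y to its left, z up, the work surface at z = 0. Lengths are in m, angles in rad, forces in N, time in s.
With the tool pointing down it reaches from about 0.375 to 0.975 m from the base axis. Payload 3.8 kg.
Tool frame: the origin (TCP) lies between the finger pads, 19 mm behind the fingertips; this is the grasp point; z points along the fingers, y is the line along which they close (so a half turn about z gives the same grasp; the last joint's range is limited). The gripper opens to 85 mm and grips with 20 to 120 N. Pads are 22 mm wide; open, the fingers measure 114 mm over their backs; the gripper's body (76 mm by 85 mm) begins 54 mm behind the grasp point. The pads swing forward as they close: fully open they stand 13 mm farther back than shut.
Start: joints at [1.159, 0.264, 1.604, -0, 1.274, -0.037], TCP at [0.247, 0.628, 0.25] pointing down, gripper open.
Joint ranges: [-2.63, 2.63], [-0.94, 2.18], [0.31, 2.57], [-1.31, 4.45], [0, 2.66], [-2.55, 2.55]. Speed limits (rad/s): [2.57, 2.57, 3.14, 3.14, 3.14, 3.14].

INTERFACE

Orientations are given as a rotation vector (axis times angle).
In Python, from workcell import read_state, read_camera, calibration, finish_job gives the robot as it stands.
- The arm moves only by the tool step_arm, never from a script. Its argument "commands" is a list of rows, each an object of numbers: "fingers": the gripper's target within -1 to 1 (shut at 1, half-way at 0, fully open at -1); "dx", "dy", "dz": the shift along the tool's x, y, z in m; "roll": the turn about the tool's z in degrees. In form: [{"fingers": .., "dx": .., "dy": .., "dz": .., "roll": ..}, ...]. A call has 1 to 8 rows; each row is the pose to reach, as a shift and turn from the pose commanded when the call began, along the tool's axes at that moment; what a row does not reach only later rows make up. A row lasts 1/8 s, in which the tool goes at most 62.5 mm and 10.7 degrees, less where a joint would pass 70% of its speed; a pose out of reach is approached as far as the arm can. A call with a gripper value outside its range is refused whole. The fingers move at their own pace and stop on an object; "squeeze" is the grip in N (left out, the last holds). Time passes only in rows, so rows that repeat a pose let the fingers close. It gives the time, the measured TCP pose, the force, the opening and the grip force at its end, in the units of the state.
- read_state(): the state, without advancing time (a new reading comes with each control period).
- read_camera(name): name is "scene" or "top"; returns (picture, depth): 420x560x3 uint8, blue, green, red; 420x560 float32, m along the optical axis (not along the pixel's ray), 0 where there is no reading.
- calibration(name): a dict with "intrinsics" (3x3 intrinsics, pixels), "world_to_cam" (4x4, takes a point from world to camera coordinates). Camera axes: x right, y up, looking along -z (the intrinsics and any distortion apply to the point x, -y, -z); pixel columns grow to the right and rows downward; lengths in m; the calibration is good to about 2 mm. A picture is of the moment at which its call begins. calibration takes no time and is no camera call.
- finish_job(): hands the job in; it is judged then, once.
The state is a dict: "time": time; "q": joint angles; "joint_vel": joint speeds; "joint_torque": joint torques, N m; "tool_pos": TCP position; "tcp_rot": TCP orientation; "wrist_force": force on the tool from outside, world axes, zero at the start; "torque": the same for the moment, N m; "width": opening from 0.0 (shut) to 1.0 (fully open); "grip_force": force on a finger pad.
Only numpy, scipy, OpenCV 4.12 (cv2) and the standard library are available. Lean on these libraries where they do the work, as an engineer would, in place of code of your own. Each camera call takes 0.05 s, during which the arm holds its last target. There are 200 camera calls.

## Working session

There is one attempt and no reset: what is moved stays moved. The work goes in short steps, Python scripts to look and compute and a tool call to move; the robot and the scene stay as the last step left them, time stands still between calls to the robot, and variables do not carry over. Pictures are saved under pics/ and viewed, at most 10 in all, crops included, and the job is handed in when it is done.

Besides the shell and the picture viewer there is one more tool, called after ">>>" in YAML: its name, and indented under it one key for each argument. step_arm: Moves the arm, as the interface text tells. Its arguments: {"type":"object","properties":{"commands":{"type":"array","items":{"type":"object","properties":{"fingers":{"type":"number"},"dx":{"type":"number"},"dy":{"type":"number"},"dz":{"type":"number"},"roll":{"type":"number"}}}},"squeeze":{"type":"number"}},"required":["commands"]}

```bash
mkdir -p pics; cat > h.py <<'E'
import numpy as np, cv2
from workcell import *
def grab(name):
    im,d=read_camera(name); c=calibration(name); return im,d,np.array(c["intrinsics"]),np.array(c["world_to_cam"]),c
def world(d,K,T):
    v,u=np.mgrid[0:d.shape[0],0:d.shape[1]]
    p=np.stack([(u-K[0,2])/K[0,0]*d,-(v-K[1,2])/K[1,1]*d,-d,np.ones_like(d)],-1)
    return (p@np.linalg.inv(T).T)[...,:3]
E
python3 - <<'E'
from h import *
for n in("scene","top"):
    im,d,K,T,c=grab(n); cv2.imwrite(f"pics/{n}1.png",im); np.savez(f"{n}1.npz",im=im,d=d,w=world(d,K,T)); print(c.keys(),K.tolist())
s=read_state(); print(s)
E
```

```text
dict_keys(['intrinsics', 'world_to_cam']) [[391.3540637035828, 0.0, 284.45624986164347], [0.0, 391.3540637035828, 210.21767523606377], [0.0, 0.0, 1.0]]
dict_keys(['intrinsics', 'world_to_cam']) [[420.52658065760113, 0.0, 278.5700076939902], [0.0, 420.52658065760113, 214.53748034235366], [0.0, 0.0, 1.0]]
{'time': 0.1, 'q': array([ 1.15909395e+00,  2.64711318e-01,  1.60524936e+00,  5.12241002e-06,
        1.27371151e+00, -3.68877458e-02]), 'joint_vel': array([-3.96586260e-06, -1.82104232e-03, -3.92398027e-03,  2.27501093e-03,
        4.04298094e-04,  1.46287223e-03]), 'joint_torque': array([-1.27824460e-04, -5.16704714e+01, -3.68589592e+01, -6.53844313e-05,
        6.13407581e-03,  2.16406255e-05]), 'tool_pos': array([0.24685744, 0.6275629 , 0.24875747]), 'tcp_rot': array([-0.58523211, -3.08612406,  0.00318252]), 'wrist_force': array([-0.76636794, -0.5364075 , -0.76268961]), 'torque': array([ 0.04607641,  0.02044733, -0.02213898]), 'grip_force': 0.0, 'width': 1.0027979883929166}
```

View pics/scene1.png

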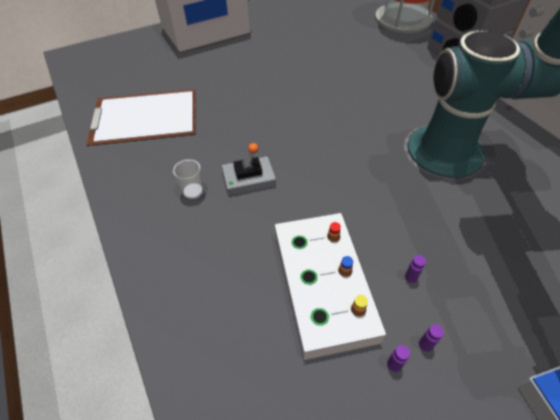

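View pics/top1.png

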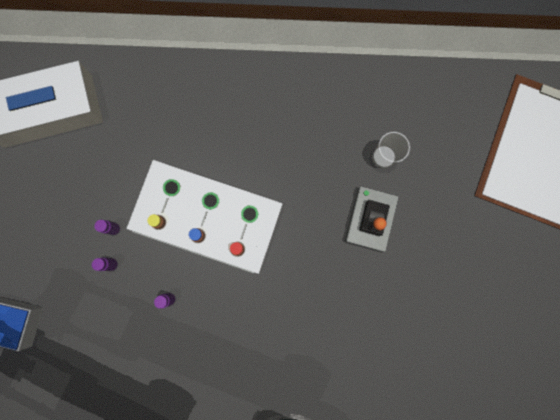

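The top view shows the yellow cap at (155,221) with its sensor at (172,187). The ball is at (380,224), the box at (373,218) and the beaker at (390,150). Next I'll turn these into positions.

```bash
python3 - <<'E'
from h import *
for n in("top","scene"):
    z=np.load(n+"1.npz");im=z["im"];w=z["w"];hsv=cv2.cvtColor(im,cv2.COLOR_BGR2HSV)
    def comps(lo,hi,lab):
        m=cv2.inRange(hsv,lo,hi);k,l,st,ce=cv2.connectedComponentsWithStats(m)
        for i in range(1,k):
            if st[i,4]>12:
                q=w[l==i]; print(n,lab,ce[i].round(0),st[i,4],np.median(q,0).round(4),"mid",((q.min(0)+q.max(0))/2).round(4),"zmax",q[:,2].max().round(4))
    comps((50,100,60),(75,255,255),"green");comps((5,150,120),(14,255,255),"orange");comps((22,120,120),(33,255,255),"yellow");comps((100,150,60),(125,255,255),"blue")
z=np.load("top1.npz");w=z["w"]
m=((abs(w[...,2]-.03)<.006)).astype(np.uint8);m[:, :330]=0;m[:,410:]=0;m[:180]=0;m[260:]=0
p=w[m>0][:,:2].astype(np.float32);print("panel",len(p),cv2.minAreaRect(p),p.mean(0))
m=(w[...,2]>.07);m[:,:370]=0;m[:,420:]=0;m[:120]=0;m[175:]=0
p=w[m];print("beaker",len(p),p.min(0),p.max(0))
E
```

```text
top green [171. 187.] 59 [0.5986 0.2746 0.0498] mid [0.5246 0.1704 0.5017] zmax 0.9562
top green [366. 193.] 15 [ 0.6011 -0.1573  0.0311] mid [ 0.602  -0.1565  0.0321] zmax 0.0347
top green [210. 201.] 54 [0.5698 0.1867 0.0497] mid [0.5714 0.1874 0.0499] zmax 0.0545
top green [250. 214.] 48 [0.5445 0.0984 0.0501] mid [0.4981 0.0844 0.5017] zmax 0.9562
top orange [380. 223.] 108 [ 0.5247 -0.1655  0.1168] mid [ 0.4854 -0.0629  0.5327] zmax 0.9562
top yellow [154. 220.] 112 [0.5209 0.2948 0.0887] mid [0.5199 0.2956 0.0871] zmax 0.0928
top blue [47. 94.] 49 [0.7882 0.5467 0.0773] mid [0.7877 0.5444 0.0778] zmax 0.081
top blue [36. 94.] 28 [0.7871 0.5677 0.077 ] mid [0.7893 0.5687 0.0766] zmax 0.0795
top blue [16. 96.] 13 [0.7803 0.6096 0.077 ] mid [0.7814 0.6103 0.0765] zmax 0.0794
top blue [ 27. 101.] 24 [0.7715 0.5874 0.0769] mid [0.7696 0.5849 0.0773] zmax 0.0799
top blue [ 18. 103.] 14 [0.7669 0.604  0.0764] mid [0.7665 0.603  0.0778] zmax 0.0816
top blue [ 11. 105.] 15 [0.7619 0.6174 0.0778] mid [0.7605 0.6178 0.0771] zmax 0.0809
top blue [195. 234.] 66 [0.4941 0.2091 0.0891] mid [0
[... 741 characters left out ...]
 zmax 0.0916
scene blue [205.  10.] 697 [ 0.3764 -0.8766  0.1314] mid [ 0.5489 -0.1848  0.4435] zmax 0.7887
scene blue [448.   4.] 88 [-0.3258 -0.4188  0.1761] mid [-0.3261 -0.4201  0.1762] zmax 0.1904
scene blue [437.  37.] 77 [-0.3257 -0.4196  0.0614] mid [-0.3275 -0.4198  0.0622] zmax 0.0769
scene blue [347. 262.] 89 [0.4979 0.2122 0.0888] mid [0.6446 0.3582 0.4356] zmax 0.7887
scene blue [551. 389.] 653 [0.3165 0.5785 0.0553] mid [0.5381 0.5669 0.4203] zmax 0.7887
panel 1517 ((0.5448683500289917, -0.17194314301013947), (0.0907946452498436, 0.13055281341075897), 76.58307647705078) [ 0.5424361  -0.16856112]
beaker 271 [ 0.4350238  -0.23831208  0.07005285] [0.72733232 0.05189636 0.95624263]
```

>>> step_arm:
  commands:
    - {"fingers":1,"dx":-0.02,"dy":-0.014,"dz":0,"roll":-1}
    - {"fingers":1,"dx":-0.065,"dy":-0.045,"dz":0,"roll":-3}
    - {"fingers":1,"dx":-0.115,"dy":-0.08,"dz":0,"roll":-5}
    - {"fingers":1,"dx":-0.166,"dy":-0.115,"dz":0,"roll":-8}
    - {"fingers":1,"dx":-0.217,"dy":-0.15,"dz":0,"roll":-8}
    - {"fingers":1,"dx":-0.268,"dy":-0.185,"dz":0,"roll":-8}
    - {"fingers":1,"dx":-0.32,"dy":-0.22,"dz":0,"roll":-8}
    - {"fingers":1,"dx":-0.374,"dy":-0.259,"dz":0,"roll":-8}

```text
time: 1.1
tool_pos: [0.4987, 0.252, 0.2497]
tcp_rot: [-0.368, -3.12, 0.0]
wrist_force: [0.7, 1.0, -0.6]
width: -0.003
grip_force: 0.0
```

>>> step_arm:
  commands:
    - {"fingers":1,"dx":-0.009,"dy":-0.055,"dz":0,"roll":0}
    - {"fingers":1,"dx":-0.018,"dy":-0.112,"dz":0,"roll":0}
    - {"fingers":1,"dx":-0.027,"dy":-0.17,"dz":0,"roll":0}
    - {"fingers":1,"dx":-0.036,"dy":-0.228,"dz":0,"roll":0}
    - {"fingers":1,"dx":-0.045,"dy":-0.286,"dz":0,"roll":0}
    - {"fingers":1,"dx":-0.054,"dy":-0.344,"dz":0,"roll":0}
    - {"fingers":1,"dx":-0.063,"dy":-0.385,"dz":0,"roll":0}
    - {"fingers":1,"dx":-0.063,"dy":-0.401,"dz":0,"roll":0}

```text
time: 2.1
tool_pos: [0.4653, -0.1527, 0.2496]
tcp_rot: [-0.373, -3.119, -0.0]
wrist_force: [-0.6, 0.0, -0.1]
width: 0.004
grip_force: 0.0
```

>>> step_arm:
  commands:
    - {"fingers":1,"dx":0,"dy":0,"dz":0.03,"roll":0}
    - {"fingers":1,"dx":0,"dy":0,"dz":0.07,"roll":0}
    - {"fingers":1,"dx":0,"dy":0,"dz":0.11,"roll":0}
    - {"fingers":1,"dx":0,"dy":0,"dz":0.135,"roll":0}
    - {"fingers":1,"dx":0,"dy":0,"dz":0.142,"roll":0}
    - {"fingers":1,"dx":0,"dy":0,"dz":0.142,"roll":0}

```text
time: 2.85
tool_pos: [0.4658, -0.1503, 0.108]
tcp_rot: [-0.368, -3.119, -0.001]
wrist_force: [-0.2, 0.2, 0.7]
width: -0.002
grip_force: 0.0
```

```bash
python3 - <<'E'
from h import *
im,d,K,T,c=grab("scene"); cv2.imwrite("pics/s2.png",cv2.resize(im[90:230,130:330],None,fx=3,fy=3))
print(read_state()["tool_pos"])
E
```

```text
[ 0.46655239 -0.15067056  0.10885221]
```

View pics/s2.png

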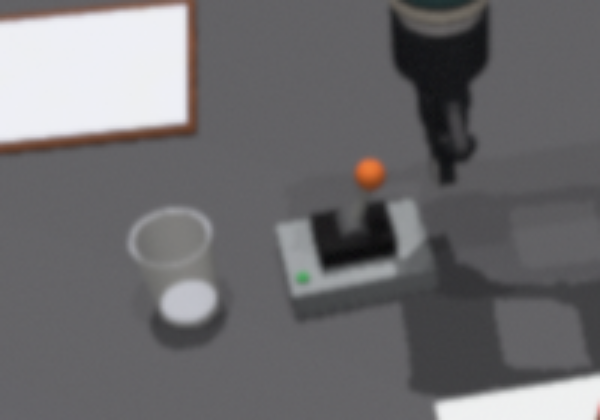

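>>> step_arm:
  commands:
    - {"fingers":1,"dx":-0.012,"dy":-0.002,"dz":0,"roll":0}
    - {"fingers":1,"dx":-0.024,"dy":-0.002,"dz":0,"roll":0}
    - {"fingers":1,"dx":-0.036,"dy":-0.002,"dz":0,"roll":0}
    - {"fingers":1,"dx":-0.048,"dy":-0.002,"dz":0,"roll":0}
    - {"fingers":1,"dx":-0.06,"dy":-0.002,"dz":0,"roll":0}
    - {"fingers":1,"dx":-0.07,"dy":-0.002,"dz":0,"roll":0}
    - {"fingers":1,"dx":-0.078,"dy":-0.002,"dz":0,"roll":0}
    - {"fingers":1,"dx":-0.082,"dy":-0.002,"dz":0,"roll":0}

```text
time: 3.9
tool_pos: [0.5453, -0.1719, 0.1076]
tcp_rot: [-0.368, -3.119, -0.0]
wrist_force: [-1.6, 0.6, -2.2]
width: 0.001
grip_force: 0.6
```

```bash
cat > ball.py <<'E'
from h import *
X=np.array([np.cos(.234),-np.sin(.234)])
for n in("scene","top"):
    im,d,K,T,c=grab(n);w=world(d,K,T);m=cv2.inRange(cv2.cvtColor(im,cv2.COLOR_BGR2HSV),(5,150,120),(14,255,255))>0
    m&=(np.linalg.norm(w[...,:2]-[.545,-.172],axis=2)<.07)&(w[...,2]>.08)
    if m.sum()>5:
        q=w[m]; f=np.linalg.lstsq(np.c_[2*q,np.ones(len(q))],(q**2).sum(1),rcond=None)[0][:3]
        print(n,m.sum(),"med",np.median(q,0),"xpanel min/max",((q[:,:2]-[.545,-.172])@X).min(),((q[:,:2]-[.545,-.172])@X).max(),"fit",f,(f[:2]-[.545,-.172])@X)
    cv2.imwrite(f"pics/{n}_ball.png",cv2.resize(im[110:190,180:290] if n=="scene" else im[180:260,330:440],None,fx=5,fy=5,interpolation=2))
s=read_state();print(s["tool_pos"],s["wrist_force"])
E
python3 ball.py
```

```text
scene 44 med [ 0.57241608 -0.17151428  0.11561705] xpanel min/max 0.01787199439464928 0.03580552398782314 fit [ 0.57130432 -0.17459382  0.11287398] 0.026188871516288896
[ 0.54544915 -0.17190699  0.10777614] [-0.61929638  0.64798009  0.32274415]
```

>>> step_arm:
  commands:
    - {"fingers":1,"dx":-0.002,"dy":0,"dz":0,"roll":0}
    - {"fingers":1,"dx":-0.004,"dy":0,"dz":0,"roll":0}
    - {"fingers":1,"dx":-0.005,"dy":0,"dz":0,"roll":0}

```text
time: 4.38
tool_pos: [0.5498, -0.173, 0.1079]
tcp_rot: [-0.369, -3.12, -0.0]
wrist_force: [-0.5, 0.4, -0.8]
width: -0.0
grip_force: 0.6
```

>>> step_arm:
  commands:
    - {"fingers":1,"dx":-0.001,"dy":0,"dz":0,"roll":0}
    - {"fingers":1,"dx":-0.002,"dy":0,"dz":0,"roll":0}

```text
time: 4.62
tool_pos: [0.5509, -0.1732, 0.1077]
tcp_rot: [-0.368, -3.117, -0.001]
wrist_force: [-5.2, 1.1, 2.3]
width: 0.002
grip_force: 2.8
```

```bash
python3 ball.py
```

```text
scene 46 med [ 0.57734012 -0.17431042  0.11291277] xpanel min/max 0.023098588827204614 0.041609329924123375 fit [ 0.57656698 -0.17647706  0.10912135] 0.03174477637089996
[ 0.550916   -0.17325554  0.10774564] [-5.35110901  0.84668709  1.92634186]
```

>>> step_arm:
  commands:
    - {"fingers":1,"dx":-0.001,"dy":0,"dz":0,"roll":0}
    - {"fingers":1,"dx":-0.002,"dy":0,"dz":0,"roll":0}

```text
time: 4.97
tool_pos: [0.5512, -0.1733, 0.1077]
tcp_rot: [-0.368, -3.114, -0.001]
wrist_force: [-11.2, 2.6, 7.7]
width: 0.003
grip_force: 5.9
```

>>> step_arm:
  commands:
    - {"fingers":1,"dx":0.01,"dy":0,"dz":0,"roll":0}
    - {"fingers":1,"dx":0.035,"dy":0,"dz":0,"roll":0}
    - {"fingers":1,"dx":0.06,"dy":0,"dz":0,"roll":0}
    - {"fingers":1,"dx":0.07,"dy":0,"dz":-0.04,"roll":0}
    - {"fingers":1,"dx":0.07,"dy":0,"dz":-0.09,"roll":0}
    - {"fingers":1,"dx":0.07,"dy":0,"dz":-0.13,"roll":0}
    - {"fingers":1,"dx":0.07,"dy":0,"dz":-0.142,"roll":0}
    - {"fingers":1,"dx":0.07,"dy":0,"dz":-0.142,"roll":0}

```text
time: 5.98
tool_pos: [0.4864, -0.1579, 0.2507]
tcp_rot: [0.368, 3.117, -0.001]
wrist_force: [-0.0, 0.7, -0.5]
width: 0.002
grip_force: 0.0
```

```bash
python3 ball.py; python3 -c "
from workcell import *;import numpy as np
from scipy.spatial.transform import Rotation as R
s=read_state();print(R.from_rotvec(s['tcp_rot']).inv().apply(np.array([.5985,.274,.25])-s['tool_pos']))"
```

```text
scene 65 med [ 0.57588239 -0.17391345  0.1124033 ] xpanel min/max 0.019916041799904707 0.041275401992758316 fit [ 0.57470559 -0.17811016  0.10663294] 0.030312783962911774
top 99 med [ 0.57077914 -0.17676927  0.11307531] xpanel min/max 0.01633261055334433 0.037745689551444674 fit [ 0.57203194 -0.17814942  0.10682536] 0.02772109945239106
[ 0.4849882  -0.15733905  0.248152  ] [ 0.20924095  0.07462385 -0.80133375]
[-0.0098988   0.44591566 -0.00172046]
```

View pics/scene_ball.png

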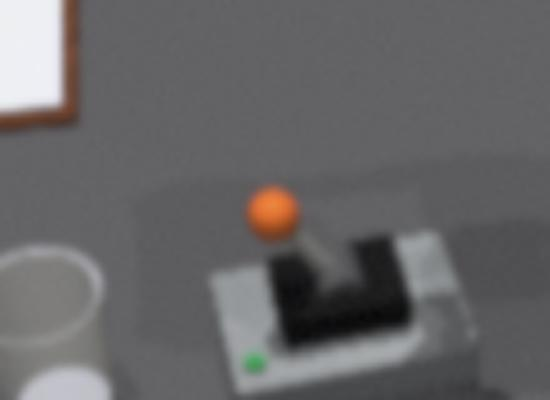

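The picture shows the orange ball leaning over to the beaker side (crop 273,213). The fit puts it at +29 mm, so the lever is at its stop. Next I'll move high over to sensor2.

>>> step_arm:
  commands:
    - {"fingers":1,"dx":-0.01,"dy":0.05,"dz":0,"roll":0}
    - {"fingers":1,"dx":-0.01,"dy":0.11,"dz":0,"roll":0}
    - {"fingers":1,"dx":-0.01,"dy":0.17,"dz":0,"roll":0}
    - {"fingers":1,"dx":-0.01,"dy":0.23,"dz":0,"roll":0}
    - {"fingers":1,"dx":-0.01,"dy":0.29,"dz":0,"roll":0}
    - {"fingers":1,"dx":-0.01,"dy":0.35,"dz":0,"roll":0}
    - {"fingers":1,"dx":-0.01,"dy":0.405,"dz":0,"roll":0}
    - {"fingers":1,"dx":-0.01,"dy":0.446,"dz":0,"roll":0}

```text
time: 7.08
tool_pos: [0.5985, 0.2758, 0.2466]
tcp_rot: [-0.366, -3.116, 0.003]
wrist_force: [-0.9, -1.1, -0.4]
width: -0.001
grip_force: 0.0
```

>>> step_arm:
  commands:
    - {"fingers":1,"dx":0,"dy":0,"dz":0,"roll":0}
    - {"fingers":1,"dx":0,"dy":0,"dz":0,"roll":0}
    - {"fingers":1,"dx":0,"dy":0,"dz":0.04,"roll":0}
    - {"fingers":1,"dx":0,"dy":0,"dz":0.08,"roll":0}
    - {"fingers":1,"dx":0,"dy":0,"dz":0.1,"roll":0}
    - {"fingers":1,"dx":0,"dy":0,"dz":0.1,"roll":0}

```text
time: 7.82
tool_pos: [0.5981, 0.2721, 0.1478]
tcp_rot: [-0.37, -3.116, 0.004]
wrist_force: [0.0, -0.7, -0.2]
width: -0.003
grip_force: 0.0
```

```bash
python3 - <<'E'
from h import *
im,d,K,T,c=grab("scene"); cv2.imwrite("pics/s4.png",cv2.resize(im[200:360,240:420],None,fx=3,fy=3))
print(read_state()["tool_pos"])
E
```

```text
[0.59937413 0.27292916 0.14982481]
```

View pics/s4.png

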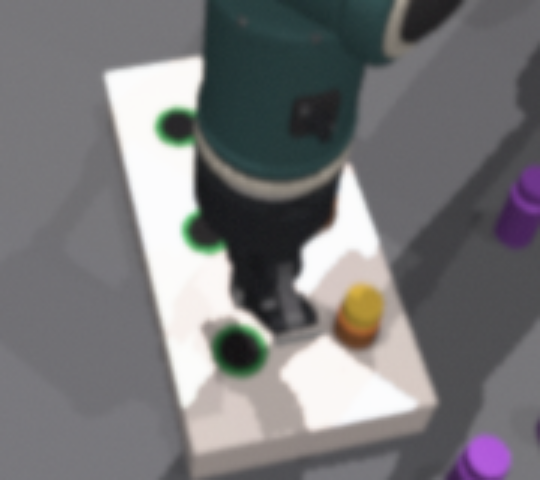

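The fingertips are at crop (295,330), about 75 mm above the sensor at (240,350), and perspective accounts for the offset. I'll descend partway down to TCP z 0.092 and check.

>>> step_arm:
  commands:
    - {"fingers":1,"dx":0,"dy":0,"dz":0.02,"roll":0}
    - {"fingers":1,"dx":0,"dy":0,"dz":0.045,"roll":0}
    - {"fingers":1,"dx":0,"dy":0,"dz":0.056,"roll":0}
    - {"fingers":1,"dx":0,"dy":0,"dz":0.058,"roll":0}
    - {"fingers":1,"dx":0,"dy":0,"dz":0.058,"roll":0}

```text
time: 8.5
tool_pos: [0.6, 0.274, 0.0927]
tcp_rot: [0.368, 3.119, 0.001]
wrist_force: [-0.5, 0.3, 0.7]
width: -0.0
grip_force: 0.0
```

```bash
python3 - <<'E'
from h import *
im,d,K,T,c=grab("scene"); 
p=read_state()["tool_pos"];print(p)
for q,col in(((p[0],p[1],p[2]-.019),(0,0,255)),((.5985,.274,.052),(255,0,0))):
    x=T@np.r_[q,1];uv=[K[0,2]-K[0,0]*x[0]/x[2],K[1,2]+K[1,1]*x[1]/x[2]];print(uv)
    cv2.circle(im,tuple(int(round(a)) for a in uv),1,col,-1)
cv2.imwrite("pics/s5.png",cv2.resize(im[260:350,270:390],None,fx=5,fy=5,interpolation=2))
E
```

```text
[0.60022657 0.27409912 0.09304477]
[np.float64(319.5294730801272), np.float64(312.68499383974984)]
[np.float64(319.53967949279877), np.float64(316.844860406785)]
```

View pics/s5.png

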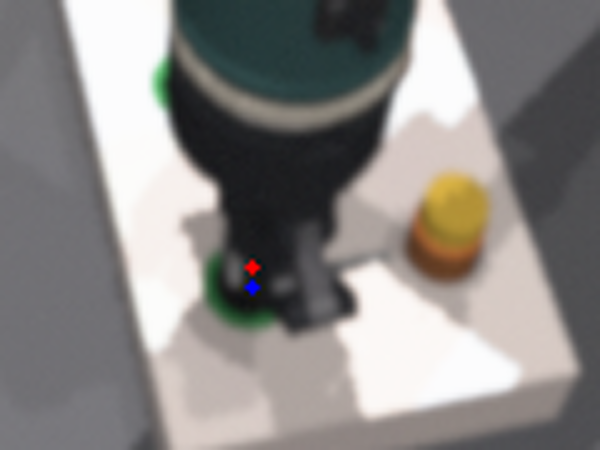

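The projected tip (red, 252,267) sits over the sensor, but a dark piece at (320,300) lies towards the robot. I'll check it with depth.

```bash
python3 - <<'E'
from h import *
np.set_printoptions(precision=3,suppress=True)
im,d,K,T,c=grab("scene");w=world(d,K,T);p=read_state()["tool_pos"]
from scipy.spatial.transform import Rotation as R
Rt=R.from_rotvec(read_state()["tcp_rot"])
for a,b in((325,315),(320,300),(315,270),(235,260),(285,285),(345,290),(300,320),(275,240),(252,287)):
    u,v=270+a//5,260+b//5; print((a,b),im[v,u],w[v,u],"tool",Rt.inv().apply(w[v,u]-p))
t=Rt.inv().apply((w-p).reshape(-1,3)); m=(abs(t[:,:2])<.07).all(1)&(t[:,2]>-.03)&(t[:,2]<.025)&(w.reshape(-1,3)[:,2]>.062)
q=t[m]
for z0 in np.arange(-.03,.025,.01):
    k=q[(q[:,2]>=z0)&(q[:,2]<z0+.01)]
    if len(k): print(z0,len(k),k[:,:2].min(0),k[:,:2].max(0))
im,d,K,T,c=grab("top"); cv2.imwrite("pics/t6.png",cv2.resize(im[140:270,110:300],None,fx=3.5,fy=3.5,interpolation=2))
E
```

```text
(325, 315) [93 91 93] [0.613 0.332 0.165] tool [ 0.001  0.06  -0.072]
(320, 300) [107 105 106] [0.613 0.329 0.17 ] tool [ 0.     0.056 -0.077]
(315, 270) [92 89 91] [0.61  0.32  0.173] tool [ 0.001  0.047 -0.08 ]
(235, 260) [81 80 82] [0.611 0.28  0.101] tool [-0.009  0.008 -0.007]
(285, 285) [79 77 78] [0.618 0.317 0.162] tool [-0.008  0.046 -0.069]
(345, 290) [76 77 80] [0.603 0.329 0.166] tool [ 0.01   0.054 -0.072]
(300, 320) [53 50 51] [0.622 0.33  0.166] tool [-0.008  0.06  -0.073]
(275, 240) [32 29 29] [0.619 0.308 0.182] tool [-0.01   0.038 -0.089]
(252, 287) [25 23 22] [0.618 0.299 0.125] tool [-0.012  0.028 -0.032]
-0.03 15 [-0.014 -0.012] [-0.006  0.029]
-0.019999999999999997 4 [-0.011 -0.   ] [-0.007  0.012]
-0.009999999999999995 11 [-0.011 -0.006] [-0.006  0.008]
6.938893903907228e-18 19 [-0.011 -0.006] [0.07  0.009]
0.010000000000000009 18 [-0.011 -0.002] [0.07  0.009]
0.02000000000000001 8 [ 0.068 -0.002] [0.07  0.011]
```

View pics/t6.png

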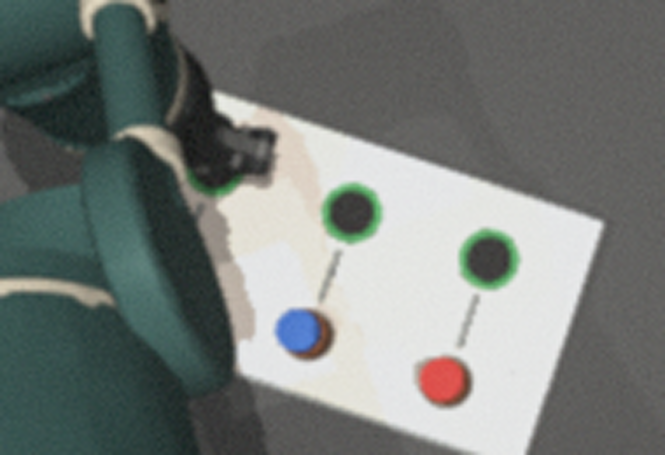

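The dark piece is only the knuckle at z ≈ 0.165. The fingertips are centred over the yellow bottle's sensor, and the other sensors and bottles are clear. I'll hold here.

>>> step_arm:
  commands:
    - {"fingers":1,"dx":0,"dy":0,"dz":0,"roll":0}
    - {"fingers":1,"dx":0,"dy":0,"dz":0,"roll":0}
    - {"fingers":1,"dx":0,"dy":0,"dz":0,"roll":0}
    - {"fingers":1,"dx":0,"dy":0,"dz":0,"roll":0}
    - {"fingers":1,"dx":0,"dy":0,"dz":0,"roll":0}
    - {"fingers":1,"dx":0,"dy":0,"dz":0,"roll":0}
    - {"fingers":1,"dx":0,"dy":0,"dz":0,"roll":0}
    - {"fingers":1,"dx":0,"dy":0,"dz":0,"roll":0}

```text
time: 9.65
tool_pos: [0.5994, 0.2737, 0.092]
tcp_rot: [-0.369, -3.12, 0.0]
wrist_force: [-0.6, -0.5, -0.4]
width: -0.007
grip_force: 0.0
```

>>> step_arm:
  commands:
    - {"fingers":1,"dx":0,"dy":0,"dz":0,"roll":0}
    - {"fingers":1,"dx":0,"dy":0,"dz":0,"roll":0}
    - {"fingers":1,"dx":0,"dy":0,"dz":0,"roll":0}
    - {"fingers":1,"dx":0,"dy":0,"dz":0,"roll":0}
    - {"fingers":1,"dx":0,"dy":0,"dz":0,"roll":0}
    - {"fingers":1,"dx":0,"dy":0,"dz":0,"roll":0}
    - {"fingers":1,"dx":0,"dy":0,"dz":0,"roll":0}
    - {"fingers":1,"dx":0,"dy":0,"dz":0,"roll":0}

```text
time: 10.65
tool_pos: [0.5994, 0.2737, 0.092]
tcp_rot: [0.369, 3.12, 0.0]
wrist_force: [-0.0, 0.4, -0.7]
width: 0.001
grip_force: 0.0
```

>>> step_arm:
  commands:
    - {"fingers":1,"dx":0,"dy":0,"dz":0,"roll":0}
    - {"fingers":1,"dx":0,"dy":0,"dz":0,"roll":0}
    - {"fingers":1,"dx":0,"dy":0,"dz":0,"roll":0}
    - {"fingers":1,"dx":0,"dy":0,"dz":0,"roll":0}
    - {"fingers":1,"dx":0,"dy":0,"dz":0,"roll":0}
    - {"fingers":1,"dx":0,"dy":0,"dz":0,"roll":0}
    - {"fingers":1,"dx":0,"dy":0,"dz":0,"roll":0}
    - {"fingers":1,"dx":0,"dy":0,"dz":0,"roll":0}

```text
time: 11.65
tool_pos: [0.5994, 0.2737, 0.092]
tcp_rot: [-0.369, -3.12, -0.0]
wrist_force: [-1.3, -1.1, 0.1]
width: 0.001
grip_force: 0.0
```

```bash
python3 ball.py; python3 -c "
from workcell import *
print(finish_job())"
```

```text
scene 67 med [ 0.57631363 -0.17344862  0.11202436] xpanel min/max 0.01987610191708321 0.041430227763795624 fit [ 0.57440294 -0.17812509  0.10629353] 0.030021840916198143
top 99 med [ 0.57069139 -0.176752    0.11287299] xpanel min/max 0.016568825461695146 0.03775424340564211 fit [ 0.57225502 -0.17814891  0.10680269] 0.027937980267027505
[0.59946126 0.27372529 0.09198193] [-0.43084399 -0.64956991 -1.083334  ]
the job is handed in; nothing more can be done
None
```

The lever was pushed to its stop, the tool then held about 3 s over the yellow bottle's sensor (sensor2) with no contact measured, and I handed the job in at about 12 s; no verdict was returned.

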